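# Turn the sample disc square to the bar

### The arm

A 6-joint arm with a two-finger parallel gripper is mounted at the origin on the work surface. World frame = base frame: x ahead of the robot, y to its left, z up, the work surface at z = 0. Lengths are in mm, angles in rad, forces in N, time in s.
With the tool pointing down it reaches from about 300 to 775 mm from the base axis. Payload 14.6 kg.
Tool frame: the origin (TCP) lies midway between the tips of the shut fingers; the grasp point (between the pads) lies 19 mm behind it (manip.hold_point_z is the distance from the TCP to the grasp point, in mm); z points along the fingers, y is the direction in which the jaws open and shut (so a half turn about z gives the same grasp; the last joint's range is limited). The gripper opens to 94 mm and grips with 3 to 60 N. Pads are 16 mm wide; open, the fingers measure 119 mm over their backs; the gripper's body (75 mm by 177 mm) begins 78 mm behind the grasp point.
Start: joints at [1.038, 0.3, 1.521, -0, 1.321, -0.067], TCP at [247.022, 491.396, 205.446] pointing down, gripper open.
Joint ranges: [-3.03, 3.03], [-0.79, 2.21], [0.23, 2.52], [-1.04, 4.18], [0, 3.07], [-2.55, 2.55]. Speed limits (rad/s): [2.22, 2.22, 2.57, 3.14, 3.14, 3.14].

### API

Orientations are given as [roll, pitch, yaw] about the fixed x, y, z axes, in that order (R = Rz(yaw) Ry(pitch) Rx(roll)).
In Python, from cell import manip gives the robot as it stands.
- The arm moves only by the shell command python3 -m crank 'ROWS' [OPENING] [FORCE]. ROWS is JSON, a list of rows, each an object with "offset": the shift along the world's x, y, z in m, a list of three; "spin": the turn about the world's z in degrees. In form: [{"offset": [dx, dy, dz], "spin": spin}, ...]. A call has exactly 8 rows; each row is the pose to reach, as a shift and turn from the pose measured when the call began; what a row does not reach only later rows make up. A row lasts 1/12 s, in which the tool goes at most 41.7 mm and 7.16 degrees, less where a joint would pass 70% of its speed; a pose out of reach is approached as far as the arm can. A call with a gripper value outside its range is refused whole. OPENING is the opening, from 0 (shut) to 1 (fully open), set as the call begins (- or left out, the last holds). The fingers move at their own pace and stop on an object; FORCE is the grip in N (left out, the last holds). Time passes only in rows, so rows that repeat a pose let the fingers close, or fill a call up. It gives the time, the measured TCP pose, the force and the opening at its end, in the units of the state.
- manip.read_state(): the state, without advancing time (a new reading comes with each control period).
- manip.camera(name): name is "scene" or "top" or "wrist"; returns a dict with "pixels" (400x640x3 uint8, red, green, blue), "fx", "fy", "cx", "cy" (pixels), "k1" (the pictures are not rectified: a ray, as slopes to the right and down, at radius r is drawn at 1 + k1 r^2 times it, then the intrinsics apply), "extrinsics" (4x4, takes a point from world to camera coordinates); the wrist camera has in their place "hand_eye" (4x4, takes a point from camera to tool coordinates, whose origin is the TCP and whose axes are the flange's). Camera axes: x right, y down, z forward; pixel columns grow to the right and rows downward; lengths in mm; the calibration is good to about 2 mm. A picture is of the moment at which its call begins: read the wrist's pose just before it. There is no depth.
- manip.sign_off(): hands the job in, once; it reports no verdict.
Trained networks look in a picture, given as the dict that the camera call returned (one of the last four; its "shot" number tells which), for a name from the list of things; names that differ only in an ending like _2 or _b are one class to them, and where a whole thing is asked for, a point or a joint stands for the part that bears it (a point fixed in the world has none). Each returns a list of dicts, best first, with "conf" (0 to 1); they miss things now and then, are a little off and sometimes report something else, mostly with a low value. They report only what shows in the picture. A call takes as long as a camera call. They do not tell look-alikes from the thing itself.
- manip.search_frame(picture, name): "location" ([x, y, z] in mm, in world coordinates, good to about 4 mm: the middle of the surface that is visible of it).
- manip.masks_of(picture, name): "mask" (400x640 bool, what is visible of it).
The state is a dict: "clock": time; "joints": joint angles; "qd": joint speeds; "effort": joint torques, N m; "eef_pos": TCP position; "eef_rot": TCP orientation; "wrist_force": force on the tool from outside, world axes, zero at the start; "moment": the same for the moment, N m; "finger_gap": finger opening in mm.
Only numpy, scipy, OpenCV 4.12 (cv2) and the standard library are available. Lean on these libraries where they do the work, as an engineer would, in place of code of your own. Each camera call takes 0.05 s, during which the arm holds its last target. There are 200 camera calls.

### The job

The orange sample disc on the white reader stage sits turned the wrong way. Turn it in place until its flat edge lies against the stage's dark alignment bar, and let go of it. Keep the disc seated in the stage, and leave the blue spare disc where it lies.

Things in the scene. Friction and masses are not known exactly. Their poses are not given: they have to be found in the camera images.
- disc: Orange disc, 120 mm across, 12 mm thick, 0.3-0.45 kg, with one flat edge 72 mm long. A shaft under its middle (24 mm across, 14 mm long) sits in the stage's hole, so it turns either way without stops and stays where left; turning it by the post takes 3 to 10 N. Origin: on the axis at its underside, 24 mm above the bench. Own +x points square out of the flat, which is 48 mm from the axis; z up.
- post (a point): Centre of the top of the black upright finger post on the orange disc, made for pushing the disc round: 14 mm across, 24 mm tall above the disc's upper face (36 mm above the bench), so this point is 60 mm above the bench. It stands 42 mm from the disc's axis, exactly opposite the flat (along the disc's own -x).
- stage: White fixed stage, 200 x 150 x 24 mm, yaw within 30 degrees. Origin: under the disc's axis, at bench height. On its +x (far) side a dark bar, 92 mm long, is pressed onto the disc's rim by a soft spring (1 to 2 N); it moves in 12 mm onto the flat when that faces it: disc +x along stage +x, post to stage -x. Bar and block behind it are under 41 mm high: a fingertip 45 mm above the bench clears them.
- spare: Blue spare disc, a bystander lying on the bench about 200 mm from the stage's middle: the same size and shape as the orange one, with a black post too, but no shaft. Origin: centre of its underside. A blue tip box and a green tube rack stand about as far off on other sides of the stage; all are under 65 mm high.
There are look-alikes about, which are no part of the job. There is more than one size of the stage; the job needs the middle-sized.

How it is judged (in metres and radians):
At the end, for the whole second after the job is handed in: The orange disc lies still and level, seated in the stage (within 10 mm of its place and 4 mm of its height), its flat against the alignment bar to within about 11 degrees, the post on the side away from the bar; the blue spare disc is within 30 mm of where it lay (angle between the x axis of disc and the x axis of stage, either way round below 0.2 rad and x of post in the frame of stage below -0.03 m and z of disc in the frame of stage below 0.028 m and horizontal distance between disc and stage below 0.01 m and angle between disc's own z axis and vertical below 0.1 rad and linear speed of disc below 0.02 m/s and angular speed of disc below 0.1 rad/s and distance of spare from where it was at the start of the episode below 0.03 m); the robot touches nothing.
It fails at once if the orange disc is lifted out of the stage (z of disc in the frame of stage above 0.038 m).
It fails at once if the blue spare disc is moved away (distance of spare from where it was at the start of the episode above 0.03 m).
It also fails if it takes over 38 s, if anything falls off the work surface, if the arm or the gripper's body presses on something with over 40 N, if the wrist force passes 120 N, or if a joint passes its speed limit or range.

## Working session

There is one attempt and no reset: what is moved stays moved. The work goes in short steps, Python scripts to look and compute and a shell command to move; the robot and the scene stay as the last step left them, time stands still between calls to the robot, and variables do not carry over. Pictures are saved under pics/ and viewed, about 8 in all and at most 12, crops included, and the job is handed in when it is done.

```bash
mkdir -p pics; ls
cat > h.py <<'E'
import numpy as np, cv2
from cell import manip
def save(p,n,crop=None,s=1):
    im=cv2.cvtColor(p["pixels"],cv2.COLOR_RGB2BGR)
    if crop: im=im[crop[1]:crop[3],crop[0]:crop[2]]
    if s!=1: im=cv2.resize(im,None,fx=s,fy=s,interpolation=cv2.INTER_CUBIC)
    cv2.imwrite("pics/"+n,im)
def K(p): return np.array([[p["fx"],0,p["cx"]],[0,p["fy"],p["cy"]],[0,0,1.]]),np.array([p["k1"],0,0,0.])
def E(p): return np.array(p["extrinsics"])
def proj(p,X,T=None):
    T=E(p) if T is None else T; k,d=K(p)
    return cv2.projectPoints(np.float64(X).reshape(-1,3),cv2.Rodrigues(T[:3,:3])[0],T[:3,3],k,d)[0].reshape(-1,2)
def onplane(p,uv,z,T=None):
    T=E(p) if T is None else T; k,d=K(p)
    n=cv2.undistortPoints(np.float64(uv).reshape(-1,1,2),k,d).reshape(-1,2)
    R=T[:3,:3]; c=-R.T@T[:3,3]
    r=np.c_[n,np.ones(len(n))]@R
    return c+r*((z-c[2])/r[:,2])[:,None]
E
python3 - <<'E'
from h import *
print({k:np.round(v,3) if not isinstance(v,str) else v for k,v in manip.read_state().items()})
for c in("top","scene"):
    p=manip.camera(c); save(p,c+"0.png")
    for n in("disc","post","stage","spare"):
        for d in manip.search_frame(p,n): print(c,n,round(d["conf"],2),np.round(d["location"]),np.round(proj(p,d["location"])[0]))
E
```

```text
pics
{'clock': np.float64(0.0), 'joints': array([ 1.038,  0.3  ,  1.522, -0.   ,  1.321, -0.067]), 'qd': array([ 0.002,  0.   , -0.001,  0.   , -0.002,  0.001]), 'effort': array([-1.0000e-03, -5.3181e+01, -3.5273e+01,  7.1000e-02,  2.4000e-02,
       -0.0000e+00]), 'eef_pos': array([246.885, 491.173, 204.893]), 'eef_rot': array([-3.14 , -0.   ,  2.676]), 'wrist_force': array([-0.192,  0.112, -0.001]), 'moment': array([ 0.027,  0.041, -0.001]), 'finger_gap': np.float64(94.466)}
top disc 0.57 [568. 130.  39.] [243. 235.]
top post 0.65 [566. 127.  36.] [245. 236.]
top stage 0.95 [856. -25.  19.] [323. 101.]
top stage 0.76 [555. 126.  23.] [246. 241.]
top stage 0.67 [ 445. -206.   32.] [406. 299.]
top spare 0.69 [668. -42.   6.] [328. 190.]
scene disc 0.76 [573. 132.  35.] [404. 225.]
scene disc 0.49 [617. 142.  22.] [399. 247.]
scene disc 0.48 [674. -37.  13.] [307. 230.]
scene post 0.62 [568. 131.  36.] [405. 223.]
scene stage 0.93 [864. -25.  19.] [255. 304.]
scene stage 0.7 [ 474. -192.   30.] [297. 141.]
scene stage 0.58 [616. 139.  19.] [397. 246.]
scene spare 0.93 [672. -36.  12.] [308. 230.]
```

View pics/top0.png

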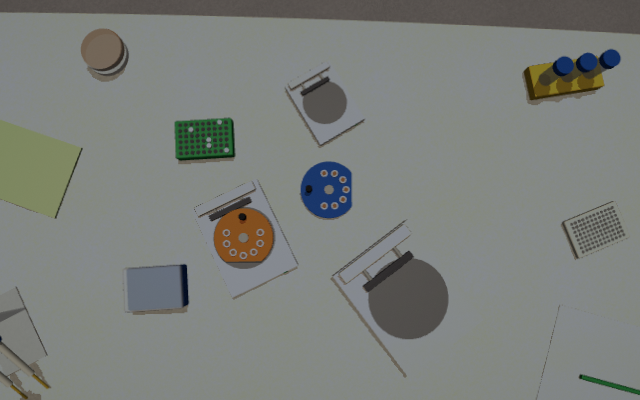

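Run:
```python
import cv2
im=cv2.imread("pics/top0.png")[180:300,170:330]; cv2.imwrite("pics/topc.png",cv2.resize(im,None,fx=5,fy=5,interpolation=cv2.INTER_CUBIC))
```

```text
(no output)
```

View pics/scene0.png

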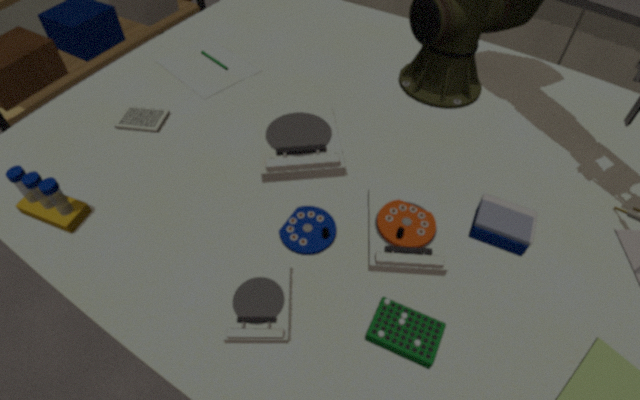

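The top picture shows three stages: small and empty at (325,102), middle-sized with the orange disc at (245,238), and large and empty at (400,290). The one at (245,238) fits, since it is the middle size and holds the only orange disc. The blue spare is at (328,190), and the orange post, at (242,217), is right beside the bar. I'll confirm this in a crop.

View pics/topc.png

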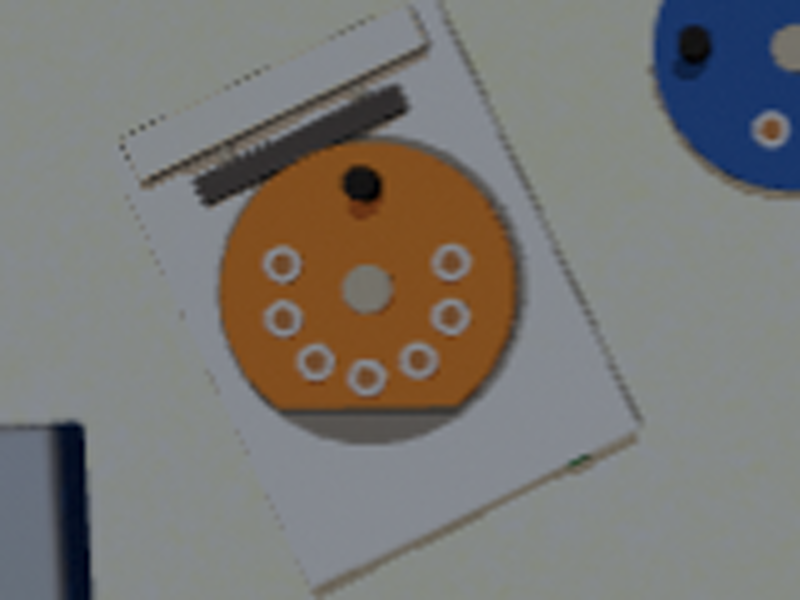

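```bash
cat > m.py <<'E'
from h import *
def blob(m):
    n,l,s,c=cv2.connectedComponentsWithStats(m.astype(np.uint8)); i=1+np.argmax(s[1:,4]); return l==i,c[i]
def meas(cam="top"):
    p=manip.camera(cam); hsv=cv2.cvtColor(p["pixels"],cv2.COLOR_RGB2HSV)
    o,_=blob((hsv[...,0]<16)&(hsv[...,1]>170)&(hsv[...,2]>90))
    cnt=max(cv2.findContours(o.astype(np.uint8),cv2.RETR_EXTERNAL,cv2.CHAIN_APPROX_NONE)[0],key=len)[:,0]
    w=onplane(p,cnt,36)[:,:2]
    hull=cv2.convexHull(np.float32(w)); 
    # axis: robust circle fit with R=60, arc pts only
    from scipy.optimize import least_squares
    def f(q): 
        d=w-q[:2]; a=d@[np.cos(q[2]),np.sin(q[2])]
        r=np.hypot(*d.T); 
        return np.minimum(60-r,48-a)
    best=min((least_squares(f,[*w.mean(0),t],loss="soft_l1",f_scale=2) for t in np.arange(-3,3.2,.4)),key=lambda r:r.cost)
    print(cam,"disc axis",best.x[:2].round(1),"flat dir deg",np.degrees(best.x[2]).round(1),"cost",round(best.cost,1),len(w))
    c=proj(p,[*best.x[:2],36])[0]
    dk=(p["pixels"].max(2)<60); yy,xx=np.mgrid[:400,:640]; dk&=np.hypot(xx-c[0],yy-c[1])<70
    n,l,s,cc=cv2.connectedComponentsWithStats(dk.astype(np.uint8))
    for i in range(1,n):
        if s[i,4]>15:
            r=cv2.minAreaRect(np.argwhere(l==i)[:,::-1].astype(np.float32)); print("dark",s[i,4],cc[i].round(),np.round(r[1],1), "world z40",onplane(p,cc[i],40)[0].round(),"corners",onplane(p,cv2.boxPoints(r),40)[:,:2].round().tolist())
    return p,best.x
if __name__=="__main__":
    for c in("top","scene"):
        p,x=meas(c)
        for n in("stage",):
            for d in manip.masks_of(p,n):
                m=d["mask"]; r=cv2.minAreaRect(np.argwhere(m)[:,::-1].astype(np.float32)); W=onplane(p,cv2.boxPoints(r),24)[:,:2]
                e=W-np.roll(W,1,0); print(n,round(d["conf"],2),np.round(r[0]),"ctr",W.mean(0).round(),"edges",np.hypot(*e.T).round(),"deg",np.degrees(np.arctan2(e[:,1],e[:,0])).round(1))
E
python3 m.py
```

```text
top disc axis [562.5 129.9] flat dir deg 182.1 cost 172.6 164
dark 247 [230. 209.] [ 6.5 43.9] world z40 [620. 158.  40.] corners [[605.0, 201.0], [645.0, 121.0], [633.0, 115.0], [593.0, 195.0]]
dark 42 [242. 216.] [7. 6.] world z40 [604. 133.  40.] corners [[611.0, 140.0], [612.0, 127.0], [597.0, 127.0], [597.0, 139.0]]
dark 18 [252. 262.] [17.  0.] world z40 [513. 110.  40.] corners [[513.0, 93.0], [513.0, 93.0], [512.0, 127.0], [512.0, 127.0]]
dark 56 [184. 270.] [12.  6.] world z40 [494. 246.  40.] corners [[503.0, 255.0], [503.0, 243.0], [479.0, 241.0], [479.0, 254.0]]
stage 0.92 [245. 237.] ctr [564. 128.] edges [203. 157. 204. 155.] deg [  28.   -62.6 -152.6  117. ]
stage 0.58 [407. 298.] ctr [ 448. -210.] edges [265. 198. 268. 197.] deg [  39.2  -51.2 -141.1  127.8]
stage 0.58 [324. 102.] ctr [853. -28.] edges [153. 112. 154. 111.] deg [  32.6  -56.  -147.9  123.4]
scene disc axis [564.7 131.9] flat dir deg -176.6 cost 837.3 156
dark 81 [473. 229.] [ 5.3 22.2] world z40 [510. 256.  40.] corners [[533.0, 254.0], [474.0, 244.0], [471.0, 255.0], [529.0, 264.0]]
dark 61 [400. 233.] [ 5.8 11.2] world z40 [598. 133.  40.] corners [[613.0, 130.0], [586.0, 124.0], [583.0, 135.0], [610.0, 141.0]]
dark 277 [408. 250.] [46.3  6.8] world z40 [626. 162.  40.] corners [[653.0, 126.0], [638.0, 120.0], [597.0, 200.0], [612.0, 205.0]]
stage 0.83 [408. 232.] ctr [566. 140.] edges [218. 178. 224. 150.] deg [-152.7  122.4   20.3  -58.3]
stage 0.71 [256. 304.] ctr [860. -24.] edges [155. 124. 153. 109.] deg [-140.2  122.5   34.3  -57.3]
stage 0.59 [299. 140.] ctr [ 450. -204.] edges [293. 233. 300. 192.] deg [-139.3  130.    32.7  -51.4]
```

In the crop, the post is at about (362,183), facing the bar, and the flat is at the bottom (370,410). The stage yaw is about 27° and the disc's flat points to about 181°. Turning the disc clockwise by about 155° puts the post opposite the bar. First I'll move above the post.

```bash
python3 -m crank '[{"offset":[0.03,-0.03,0],"spin":4},{"offset":[0.06,-0.06,0],"spin":8},{"offset":[0.09,-0.09,0],"spin":12},{"offset":[0.12,-0.12,0],"spin":16},{"offset":[0.15,-0.15,0],"spin":20},{"offset":[0.18,-0.18,0],"spin":24},{"offset":[0.21,-0.21,0],"spin":28},{"offset":[0.23,-0.23,0],"spin":28}]' 0.6 10
python3 -m crank '[{"offset":[0.03,-0.03,-0.01],"spin":0},{"offset":[0.06,-0.06,-0.02],"spin":0},{"offset":[0.09,-0.09,-0.03],"spin":0},{"offset":[0.115,-0.115,-0.04],"spin":0},{"offset":[0.126,-0.128,-0.05],"spin":0},{"offset":[0.126,-0.128,-0.05],"spin":0},{"offset":[0.126,-0.128,-0.05],"spin":0},{"offset":[0.126,-0.128,-0.05],"spin":0}]'
cat > w.py <<'E'
from h import *
from scipy.spatial.transform import Rotation as Ro
def wrist():
    s=manip.read_state(); p=manip.camera("wrist")
    B=np.eye(4); B[:3,:3]=Ro.from_euler("xyz",s["eef_rot"]).as_matrix(); B[:3,3]=s["eef_pos"]
    return s,p,np.linalg.inv(B@np.array(p["hand_eye"]))
E
python3 - <<'E'
from w import *
s,p,T=wrist(); save(p,"w1.png"); t=manip.camera("top")
print(s["eef_pos"],s["eef_rot"],s["finger_gap"])
np.save("w1T.npy",T)
def ray(p,uv,T):
    return onplane(p,[uv],0,T)[0],onplane(p,[uv],100,T)[0]
for n in("post","disc"):
  for q,TT in((p,T),(t,E(t))):
    for d in manip.search_frame(q,n)[:2]: print(n,round(d["conf"],2),np.round(d["location"],1),proj(q,d["location"],TT)[0].round())
for z in(36,50,60): print(z,onplane(t,[[242.4,215.8]],z).round(1),proj(p,[563,130,36],T).round())
E
```

```text
clock: 1.37
eef_pos: [478.7, 259.1, 205.6]
eef_rot: [-3.142, 0.0, -3.115]
wrist_force: [0.0, 0.7, 0.4]
finger_gap: 56.6
clock: 2.03
eef_pos: [604.4, 131.7, 156.0]
eef_rot: [3.141, 0.001, -3.115]
wrist_force: [-0.7, 0.6, -0.1]
finger_gap: 56.5
[604.37330245 131.6971617  155.96721089] [ 3.14145565e+00  6.05803915e-04 -3.11476646e+00] 56.47732222050866
post 0.6 [561.3 129.1  40. ] [318. 151.]
post 0.95 [552.7 101.6  35.5] [257. 242.]
disc 0.69 [556.8 106.   36.8] [255. 240.]
36 [[606. 133.  36.]] [[319. 153.]]
50 [[605.4 130.9  50. ]] [[319. 153.]]
60 [[604.9 129.3  60. ]] [[319. 153.]]
```

View pics/w1.png

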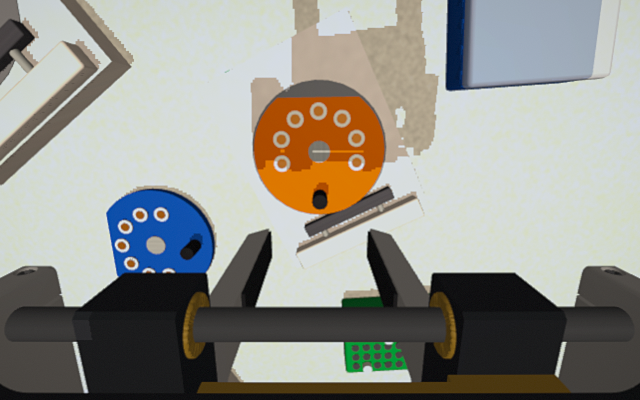

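The wrist view shows the orange disc's hub at (319,152), the post from its base at (319,192) to its top at about (320,204), and the bar at (350,212). I'll triangulate the hub and the post top against the top view.

Run:
```python
from w import *
T=np.load("w1T.npy"); p=manip.camera("wrist"); t=manip.camera("scene")
im=p["pixels"]
def dark(im,x0,y0,x1,y1):
    m=im[y0:y1,x0:x1].max(2)<45; yy,xx=np.nonzero(m); print(m.sum(),xx.min()+x0,xx.max()+x0,yy.min()+y0,yy.max()+y0)
dark(im,308,180,334,213)
for uv in([319,151.5],[320,204],[320,192]): print(uv,[onplane(p,[uv],z,T)[0].round(1).tolist() for z in(36,60)])
def tri(a,Ta,ua,b,Tb,ub):
    A=[];c=[]
    for q,TT,u in((a,Ta,ua),(b,Tb,ub)):
        o=onplane(q,[u],0,TT)[0];d=onplane(q,[u],100,TT)[0]-o;d/=np.linalg.norm(d);M=np.eye(3)-np.outer(d,d);A.append(M);c.append(M@o)
    return np.linalg.solve(sum(A),sum(c))
k=manip.camera("top")
print("hub",tri(p,T,[319,151.5],k,E(k),[170+366/5-.4,180+289/5-.4]))
im=p["pixels"]
print("posttop",tri(p,T,[320,204],k,E(k),[170+362/5-.4,180+182/5-.4]))
```

```text
207 313 326 190 207
[319, 151.5] [[562.0, 130.4, 36.0], [559.6, 130.3, 60.0]]
[320, 204] [[611.7, 132.7, 36.0], [605.3, 132.4, 60.0]]
[320, 192] [[600.0, 132.4, 36.0], [594.5, 132.1, 60.0]]
hub [562.01158978 130.41401425  36.05522143]
posttop [605.23050771 131.48977123  57.51719568]
```

The hub is at (562,130,36) and the post top at (604,131.5,~58), which matches the text. I'll descend to 46 mm and close gently on the post.

```bash
python3 -m crank '[{"offset":[0,0,-0.03],"spin":0},{"offset":[0,0,-0.06],"spin":0},{"offset":[0,0,-0.085],"spin":0},{"offset":[0,0,-0.1],"spin":0},{"offset":[-0.001,0,-0.107],"spin":0},{"offset":[-0.001,0,-0.109],"spin":0},{"offset":[-0.001,0,-0.109],"spin":0},{"offset":[-0.001,0,-0.109],"spin":0}]'
python3 -m crank '[{"offset":[0,0,0],"spin":0},{"offset":[0,0,0],"spin":0},{"offset":[0,0,0],"spin":0},{"offset":[0,0,0],"spin":0},{"offset":[0,0,0],"spin":0},{"offset":[0,0,0],"spin":0},{"offset":[0,0,0],"spin":0},{"offset":[0,0,0],"spin":0}]' 0 10
```

```text
clock: 3.15
eef_pos: [604.2, 131.5, 48.1]
eef_rot: [3.141, 0.003, -3.115]
wrist_force: [0.9, -0.5, 0.7]
finger_gap: 55.9
clock: 3.82
eef_pos: [604.1, 131.5, 48.1]
eef_rot: [3.141, 0.002, -3.115]
wrist_force: [0.2, -0.6, 1.5]
finger_gap: 13.4
```

Run:
```python
import numpy as np
c=np.array([562,130.3]); p0=np.array([603.6,131.6]); a0=np.degrees(np.arctan2(*(p0-c)[::-1])); r=42
print(a0)
for k in range(0,160,5):
    a=np.radians(a0-k); print(k,(c+r*np.r_[np.cos(a),np.sin(a)]-p0).round(1).tolist(),end=' | ')
```

```text
1.789910608246045
0 [0.4, 0.0] | 5 [0.3, -3.7] | 10 [-0.0, -7.3] | 15 [-0.7, -10.9] | 20 [-1.7, -14.4] | 25 [-3.0, -17.9] | 30 [-4.6, -21.2] | 35 [-6.5, -24.3] | 40 [-8.6, -27.3] | 45 [-11.0, -30.1] | 50 [-13.6, -32.6] | 55 [-16.4, -34.9] | 60 [-19.5, -37.0] | 65 [-22.7, -38.8] | 70 [-26.0, -40.3] | 75 [-29.5, -41.5] | 80 [-33.0, -42.4] | 85 [-36.6, -43.0] | 90 [-40.3, -43.3] | 95 [-44.0, -43.2] | 100 [-47.6, -42.9] | 105 [-51.2, -42.2] | 110 [-54.7, -41.2] | 115 [-58.2, -39.9] | 120 [-61.5, -38.3] | 125 [-64.6, -36.4] | 130 [-67.6, -34.3] | 135 [-70.4, -31.9] | 140 [-72.9, -29.3] | 145 [-75.2, -26.5] | 150 [-77.3, -23.4] | 155 [-79.1, -20.2] |
```

The fingers are on the post with a 13.4 mm gap. I'll turn the first 40°.

```bash
python3 -m crank '[{"offset":[0,-0.0037,0],"spin":-5},{"offset":[-0.0003,-0.0073,0],"spin":-10},{"offset":[-0.001,-0.0109,0],"spin":-15},{"offset":[-0.002,-0.0144,0],"spin":-20},{"offset":[-0.0033,-0.0179,0],"spin":-25},{"offset":[-0.005,-0.0212,0],"spin":-30},{"offset":[-0.0069,-0.0243,0],"spin":-35},{"offset":[-0.009,-0.0273,0],"spin":-40}]' 0 30
python3 - <<'E'
from m import *
meas("top")
E
```

```text
clock: 4.48
eef_pos: [595.5, 104.2, 48.2]
eef_rot: [3.14, 0.003, 2.466]
wrist_force: [2.3, 1.5, -0.2]
finger_gap: 13.1
top disc axis [592.3 138.9] flat dir deg -9895.3 cost 476.1 70
dark 43 [225. 156.] [ 2.9 19.2] world z40 [728. 172.  40.] corners [[726.0, 194.0], [735.0, 156.0], [729.0, 154.0], [720.0, 193.0]]
dark 5606 [237. 241.] [105.5 118.9] world z40 [554. 141.  40.] corners [[450.0, 235.0], [691.0, 243.0], [695.0, 26.0], [454.0, 22.0]]
dark 31 [255. 242.] [8. 5.] world z40 [553. 104.  40.] corners [[561.0, 111.0], [562.0, 101.0], [545.0, 100.0], [545.0, 110.0]]
```

```bash
python3 -m crank '[{"offset":[-0.0029,-0.0028,0],"spin":-5},{"offset":[-0.0055,-0.0053,0],"spin":-10},{"offset":[-0.0083,-0.0076,0],"spin":-15},{"offset":[-0.0114,-0.0097,0],"spin":-20},{"offset":[-0.0146,-0.0115,0],"spin":-25},{"offset":[-0.0179,-0.013,0],"spin":-30},{"offset":[-0.0214,-0.0142,0],"spin":-35},{"offset":[-0.0249,-0.0151,0],"spin":-40}]' 0 30
python3 - <<'E'
from w import *
s,p,T=wrist(); save(p,"w2.png"); print(s["eef_rot"])
E
```

```text
clock: 5.2
eef_pos: [570.5, 88.6, 48.3]
eef_rot: [3.14, 0.003, 1.76]
wrist_force: [2.7, -0.7, -0.2]
finger_gap: 13.1
[3.13985604e+00 3.11698161e-03 1.75951861e+00]
```

View pics/w2.png

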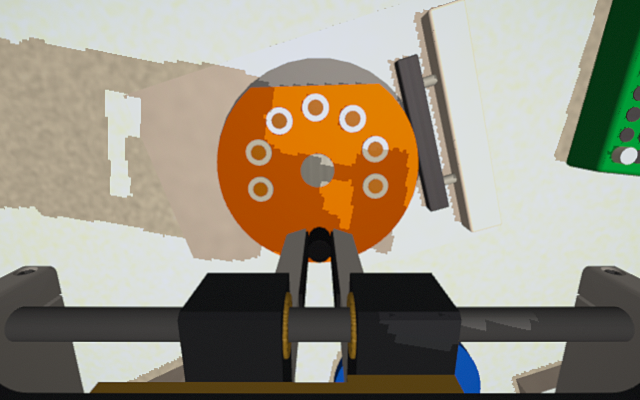

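In the wrist view the post at (318,243) is held between the fingers, and the disc has followed, with its flat at the top (325,85). I'll continue the turn.

```bash
python3 -m crank '[{"offset":[-0.0036,0,0],"spin":-5},{"offset":[-0.0073,-0.0003,0],"spin":-10},{"offset":[-0.011,-0.0002,0],"spin":-15},{"offset":[-0.0146,0.0001,0],"spin":-20},{"offset":[-0.0182,0.0008,0],"spin":-25},{"offset":[-0.0217,0.0018,0],"spin":-30},{"offset":[-0.0252,0.0031,0],"spin":-35},{"offset":[-0.0285,0.0047,0],"spin":-40}]' 0 30
```

```text
clock: 5.92
eef_pos: [541.7, 92.9, 48.3]
eef_rot: [3.14, 0.003, 1.055]
wrist_force: [0.9, -2.5, 0.3]
finger_gap: 13.1
```

```bash
python3 -m crank '[{"offset":[-0.0029,0.0022,0],"spin":-5},{"offset":[-0.0059,0.0043,0],"spin":-10},{"offset":[-0.0087,0.0067,0],"spin":-15},{"offset":[-0.0112,0.0093,0],"spin":-20},{"offset":[-0.0135,0.0121,0],"spin":-25},{"offset":[-0.0155,0.0152,0],"spin":-30},{"offset":[-0.0173,0.0184,0],"spin":-35},{"offset":[-0.0173,0.0184,0],"spin":-35}]' 0 30
python3 - <<'E'
from w import *
s,p,T=wrist(); save(p,"w3.png"); print(s["eef_rot"])
E
```

```text
clock: 6.58
eef_pos: [523.9, 111.7, 48.2]
eef_rot: [3.14, 0.004, 0.444]
wrist_force: [-0.7, -0.1, -1.1]
finger_gap: 13.3
[3.13995322 0.00446517 0.44367897]
```

View pics/w3.png

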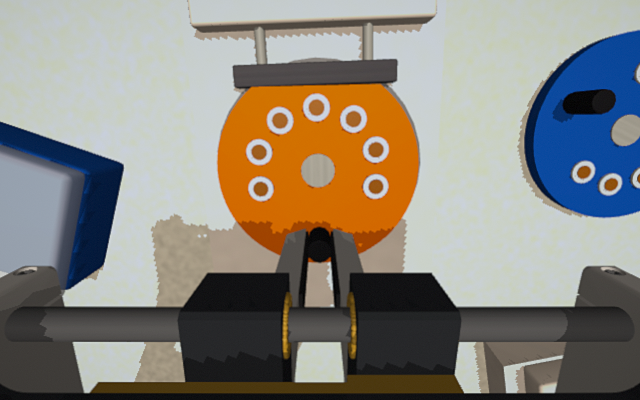

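The bar at (315,72) has moved in onto the flat with both rods extended, and the post at (318,243) is opposite it. I'll release, rise and retreat.

```bash
python3 -m crank '[{"offset":[0,0,0],"spin":0},{"offset":[0,0,0],"spin":0},{"offset":[0,0,0],"spin":0},{"offset":[0,0,0],"spin":0},{"offset":[0,0,0.01],"spin":0},{"offset":[0,0,0.04],"spin":0},{"offset":[0,0,0.08],"spin":0},{"offset":[0,0,0.12],"spin":0}]' 0.4 30
python3 -m crank '[{"offset":[-0.02,0.02,0.03],"spin":0},{"offset":[-0.04,0.04,0.05],"spin":0},{"offset":[-0.06,0.06,0.06],"spin":0},{"offset":[-0.08,0.09,0.06],"spin":0},{"offset":[-0.1,0.12,0.06],"spin":0},{"offset":[-0.12,0.15,0.06],"spin":0},{"offset":[-0.14,0.18,0.06],"spin":0},{"offset":[-0.15,0.2,0.06],"spin":0}]'
python3 -m crank '[{"offset":[-0.01,0.03,0],"spin":0},{"offset":[-0.02,0.06,0],"spin":0},{"offset":[-0.03,0.09,0],"spin":0},{"offset":[-0.03,0.11,0],"spin":0},{"offset":[-0.03,0.12,0],"spin":0},{"offset":[-0.03,0.12,0],"spin":0},{"offset":[-0.03,0.12,0],"spin":0},{"offset":[-0.03,0.12,0],"spin":0}]'
python3 - <<'E'
from m import *
p,x=meas("top"); save(p,"end.png",(150,140,390,320),3)
d=manip.search_frame(p,"spare"); print([(q["conf"],np.round(q["location"])) for q in d])
E
```

```text
clock: 7.3
eef_pos: [523.5, 111.3, 170.1]
eef_rot: [3.14, 0.005, 0.449]
wrist_force: [1.6, 0.2, -0.3]
finger_gap: 37.5
clock: 7.97
eef_pos: [371.5, 313.3, 231.2]
eef_rot: [3.141, 0.004, 0.451]
wrist_force: [0.5, -0.3, 0.1]
finger_gap: 37.4
clock: 8.63
eef_pos: [341.9, 432.2, 231.4]
eef_rot: [3.141, 0.004, 0.45]
wrist_force: [-0.3, 0.4, -0.3]
finger_gap: 37.5
top disc axis [561.9 130.1] flat dir deg 26.6 cost 134.8 162
dark 233 [232. 214.] [ 6.5 43.8] world z40 [610. 153.  40.] corners [[596.0, 197.0], [635.0, 117.0], [623.0, 111.0], [584.0, 191.0]]
dark 41 [251. 257.] [6. 7.] world z40 [524. 112.  40.] corners [[529.0, 120.0], [529.0, 106.0], [517.0, 105.0], [517.0, 120.0]]
dark 59 [184. 270.] [13.  6.] world z40 [493. 246.  40.] corners [[503.0, 255.0], [503.0, 243.0], [477.0, 241.0], [477.0, 253.0]]
[(0.57, array([670., -41.,  10.]))]
```

View pics/end.png

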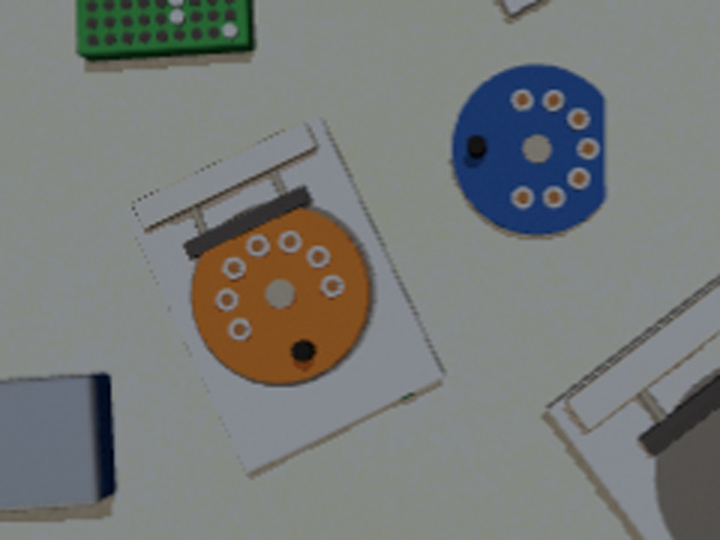

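The final picture shows the flat against the bar at (248,225), the post opposite it at (303,350), and the spare disc where it was. The disc angle is 26.6°, against about 27° for the stage.

```bash
python3 -c "
from cell import manip; print(manip.sign_off())"
```

```text
the job is handed in; nothing more can be done
None
```

I turned the orange disc about 155° clockwise by its post, until its flat edge lay against the dark bar. Then I let go, backed the arm clear and handed the job in at about 8.7 s.

**Last checks, from the top camera:**
- **Angle:** the flat points to 26.6°, and the stage and bar are at about 27°. The bar has moved in onto the flat, and the post is on the side away from it.
- **Seating:** the disc's axis is at (562, 130) mm, within about 1 mm of where it started. I did not re-measure the disc's height at the end.
- **Spare disc:** it is at about (670, −41) mm, unmoved within the measuring error.
- **Robot:** the gripper is clear of everything, and the wrist force readings stayed under 4 N.

**One check failed:** a top-camera disc measurement partway through the turn was useless because the arm blocked the view. I used the wrist camera for the rest of the turn.

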